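# Open a jar whose cap may be left- or right-handed

### The arm

A 6-joint arm with a two-finger parallel gripper is mounted at the origin on a cart in front of the work surface, level with it; the furniture and walls round the work are solid. World frame = base frame: x ahead of the robot, y to its left, z up, the work surface at z = 0. Lengths are in m, angles in rad, forces in N, time in s.
With the tool pointing down it reaches from about 0.225 to 0.875 m from the base axis. Payload 3.4 kg.
Tool frame: the origin (TCP) lies on the centre line of the jaws, within the pads' length; the fingertips stand 19 mm ahead of it and the grasp point (between the pads) is the TCP (nose_length is the distance from the TCP to the fingertips, in m); z points along the fingers, y is the direction in which the jaws open and shut (so a half turn about z gives the same grasp; the last joint's range is limited). The gripper opens to 85 mm and grips with 20 to 120 N. Pads are 22 mm wide; open, the fingers measure 114 mm over their backs; the gripper's body (76 mm by 85 mm) begins 54 mm behind the grasp point. The pads swing forward as they close: fully open they stand 13 mm farther back than shut.
Start: joints at [-1.319, 0.276, 1.505, -0, 1.361, -0.121], TCP at [0.209, -0.536, 0.25] pointing down, gripper open.
Joint ranges: [-2.89, 2.89], [-0.75, 2.08], [0.22, 2.7], [-1.18, 4.32], [0.11, 2.71], [-2.7, 2.7]. Speed limits (rad/s): [2.57, 2.57, 3.14, 3.14, 3.14, 3.14].

### API

Orientations are given as a unit quaternion [w, x, y, z].
In Python, from rig import * gives the robot as it stands.
- The arm moves only by the shell command python3 -m jog 'ROWS' [OPENING] [FORCE]. ROWS is JSON, one flat list of numbers, 6 for each row, row after row: the shift along the tool's x, y, z in mm, then the turn, a rotation vector about the tool's x, y, z in degrees. In form: [tx, ty, tz, wx, wy, wz, tx, ty, tz, wx, wy, wz, ...]. A call has 1 to 10 rows; each row is the pose to reach, as a shift and turn from the pose commanded when the call began, along the tool's axes at that moment; what a row does not reach only later rows make up. A row lasts 1/8 s, in which the tool goes at most 62.5 mm and 10.7 degrees, less where a joint would pass 70% of its speed; a pose out of reach is approached as far as the arm can. A call with a gripper value outside its range is refused whole. OPENING is the closure, from 0 (fully open) to 1 (shut), set as the call begins (- or left out, the last holds). The fingers move at their own pace and stop on an object; FORCE is the grip in N (left out, the last holds). Time passes only in rows, so rows that repeat a pose let the fingers close. It gives the time, the measured TCP pose, the force and the opening at its end, in the units of the state.
- get_state(): the state, without advancing time (a new reading comes with each control period).
- get_image(name): name is "side" or "top" or "wrist"; returns a dict with "frame" (480x640x3 uint8, red, green, blue), "camera_matrix" (3x3 intrinsics, pixels), "rvec" (rotation vector, rad) and "tvec" (3), from world to camera coordinates, as OpenCV has them. Camera axes: x right, y down, z forward; pixel columns grow to the right and rows downward; lengths in m; the calibration is good to about 2 mm. A picture is of the moment at which its call begins. There is no depth.
- sign_off(): hands the job in, once; it reports no verdict.
The state is a dict: "clock": time; "qpos": joint angles; "qd": joint speeds; "effort": joint torques, N m; "position": TCP position; "ee_rot": TCP orientation; "contact_force": force on the tool from outside, world axes, zero at the start; "moment": the same for the moment, N m; "width": finger opening in m.
Only numpy, scipy, OpenCV 4.12 (cv2) and the standard library are available. Lean on these libraries where they do the work, as an engineer would, in place of code of your own. Each camera call takes 0.05 s, during which the arm holds its last target.

### The job

Slide the square jar along the worktop, without picking it up, into the open end of the wooden holder until it sits fully home against the back stop. Then open its round cap: it comes free with a quarter turn, but nobody knows whether this jar is left- or right-handed, so try one way, and if it stops dead turn the other way. Lift the cap straight off and finish while still holding it steady, about 10 cm above where it sat, with the jar left home in the holder and the things round about left alone.

Things in the scene. Friction and masses are not known exactly. Their poses are not given: they have to be found in the camera images.
- jar_center (a point): Loose white ceramic jar, about 0.6 kg: square body 62 x 62 mm, 58 mm high, round cap on top (89 mm high in all). The point is the body's centre, 29 mm above its underside; x and y lie square to the side faces, z up. Starts on the worktop to the right of the holder. The four side faces are alike: any may face the back stop.
- jar: The same jar; origin at the centre of its underside, axes as at jar_center. Its side faces stand above the holder's low cheeks and can be gripped there while it slides in.
- cap_center (a point): Loose aluminium cap on the jar, about 0.08 kg: a fluted upright drum, 56 mm diameter, 29 mm high; when on, its lower edge is 60 mm and its flat top 89 mm above the jar's underside. The point is the drum's centre, 74.5 mm above the jar's underside when on; z is its axis. Inner lugs hold it down; it does not rise as it turns.
- cap: The same cap; origin on its axis at the lower edge. The wrong way it meets a firm stop 10 to 30 degrees on (0.3 N m and rising; the jar's play in the holder included); the right way it turns easily and from 70 to 110 degrees (90 is best) it lifts straight off. Which way is right differs from start to start and cannot be seen. Lifted while locked, it takes the jar up with it after 2 mm.
- holder_home (a point): Fixed U-shaped wooden holder on the worktop, no floor, open at its -x end. The point, on the worktop, is where the centre of the jar's underside is when home; +x is the push-in direction, z up. Cheeks 20 mm high, inner faces at y = -33.5 and +33.5 mm, from x = -25 to +41 mm; flared lead-ins, to 98 mm wide at x = -54 mm; back stop 30 mm high, its face at x = +31 mm.
- spice_base (a point): Bystander: dark-capped spice jar, 41 mm diameter, 105 mm high, loose; the point is the centre of its underside. Leave it alone.
- salt_base (a point): Bystander: salt shaker, 44 mm diameter, 90 mm high, loose; the point is the centre of its underside. Leave it alone.
- tin_base (a point): Bystander: small tin can, 76 mm diameter, 58 mm high, loose; the point is the centre of its underside. Leave it alone.
Not all that is in view belongs to the job. Of the things shaped like the cap, the aluminium one is meant.

How it is judged:
By the outcome, as a careful person would: the job done as asked, in the order asked, and still so for the second after the job is handed in, while the arm keeps its last pose, push and grip.
It also fails if it takes over 72 s, if anything falls off the work surface, if the arm or the gripper's body presses on something with over 40 N, if the wrist force passes 120 N, or if a joint passes its speed limit or range.

## Working session

There is one attempt and no reset: what is moved stays moved. The work goes in short steps, Python scripts to look and compute and a shell command to move; the robot and the scene stay as the last step left them, time stands still between calls to the robot, and variables do not carry over. Pictures are saved under pics/ and viewed, and the job is handed in when it is done.

```bash
ls; mkdir -p pics; python3 - <<'E'
from rig import *
import cv2
s=get_state()
for k,v in s.items(): print(k,v)
for n in ("side","top","wrist"):
    d=get_image(n); cv2.imwrite(f"pics/{n}0.png",d["frame"][:,:,::-1]); print(n,d["camera_matrix"],d["rvec"],d["tvec"])
E
```

```text
pics
clock 0.0
qpos [-1.31901458e+00  2.76598778e-01  1.50616292e+00  1.74209531e-05
  1.36071684e+00 -1.20968401e-01]
qd [-7.91292457e-04  1.27563954e-03  9.95668925e-04  1.08120787e-03
  4.15629316e-05 -7.52090312e-04]
effort [ 1.78794508e-03 -4.16765106e+01 -2.45801747e+01  7.44984141e-05
  1.10430483e-02  7.62926533e-06]
position [ 0.20929101 -0.53500675  0.24942567]
ee_rot [-9.41483262e-04  9.82682283e-01  1.85296093e-01 -5.31317447e-05]
contact_force [ 0.16632051  0.06508407 -0.06729783]
moment [0.00409583 0.06618593 0.033684  ]
width 0.08543126871290921
side [[580.68447095   0.         310.99198461]
 [  0.         580.68447095 239.14670036]
 [  0.           0.           1.        ]] [ 0.23793243 -2.84000501  1.15217199] [0.50452034 0.08149493 1.44036585]
top [[445.9747296    0.         327.30851718]
 [  0.         445.9747296  234.73160762]
 [  0.           0.           1.        ]] [ 2.14109898 -2.11580649  0.12709736] [0.07719062 0.5263902  0.8704109 ]
wrist [[405.28122349   0.         317.05875989]
 [  0.         405.28122349 238.88096218]
 [  0.           0.           1.        ]] [-2.39465166  1.63655309  0.23452024] [-0.57338143 -0.03627122  0.3780544 ]
```

View pics/side0.png

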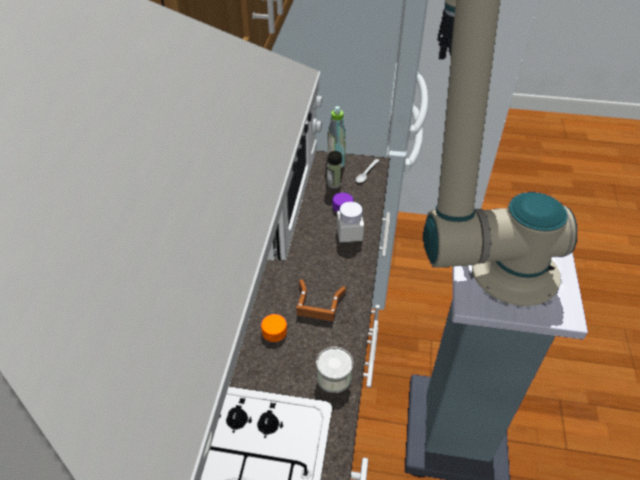

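View pics/top0.png

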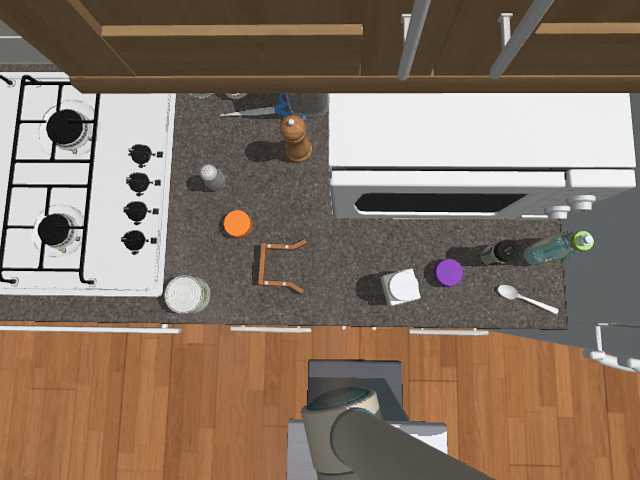

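View pics/wrist0.png

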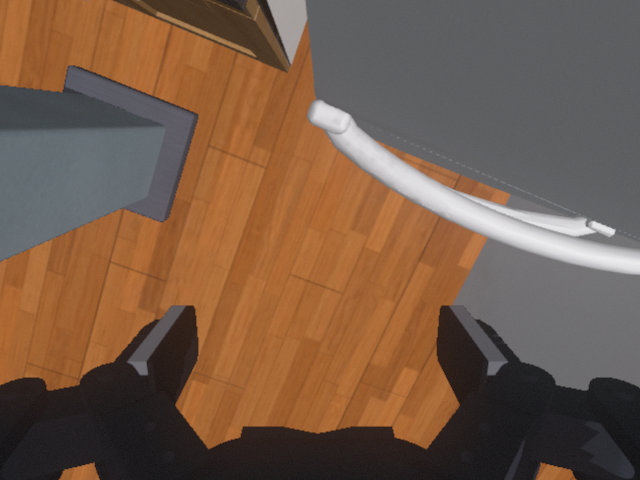

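The top view shows the jar near (402,287), the holder near (280,266) opening to the right, and purple and orange decoy caps. Next I'll measure them.

```bash
cat > h.py <<'E'
import numpy as np, cv2
from rig import *
def ray(d,u,v):
    R,_=cv2.Rodrigues(np.array(d["rvec"],float)); K=np.array(d["camera_matrix"]); t=np.array(d["tvec"]).ravel()
    r=R.T@np.linalg.inv(K)@np.array([u,v,1.0]); return -R.T@t, r
def onz(d,u,v,z):
    o,r=ray(d,u,v); return o+r*(z-o[2])/r[2]
def proj(d,P):
    p,_=cv2.projectPoints(np.array(P,float).reshape(-1,3),np.array(d["rvec"],float),np.array(d["tvec"],float),np.array(d["camera_matrix"]),None); return p.reshape(-1,2)
E
python3 - <<'E'
from h import *
d=get_image("top"); f=d["frame"][:,:,::-1]
cv2.imwrite("pics/topc.png",cv2.resize(f[210:330,230:430],None,fx=4,fy=4,interpolation=cv2.INTER_CUBIC))
print(ray(d,320,240))
d=get_image("side"); f=d["frame"][:,:,::-1]
cv2.imwrite("pics/sidec.png",cv2.resize(f[180:340,250:400],None,fx=3.7,fy=3.7,interpolation=cv2.INTER_CUBIC))
print(ray(d,320,240))
E
```

```text
(array([0.38882672, 0.05404435, 0.94156952]), array([ 0.13798194,  0.04852104, -0.98945177]))
(array([0.33361596, 1.01603906, 1.09187957]), array([ 0.10484919, -0.68809754, -0.71817214]))
```

View pics/topc.png

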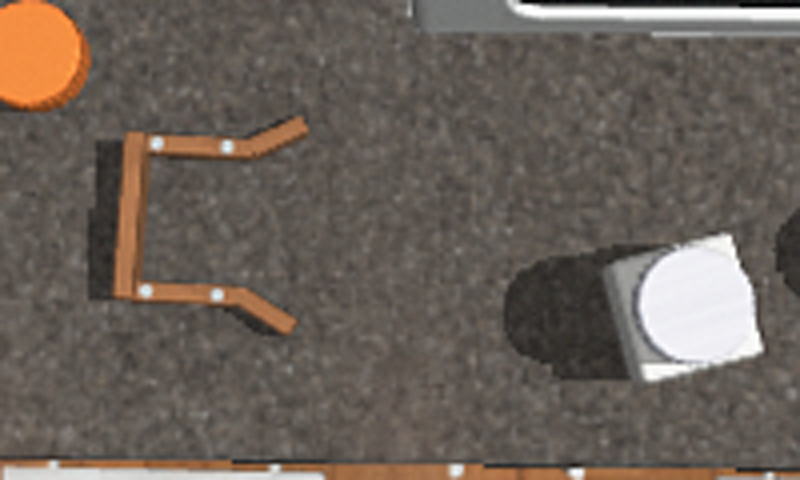

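View pics/sidec.png

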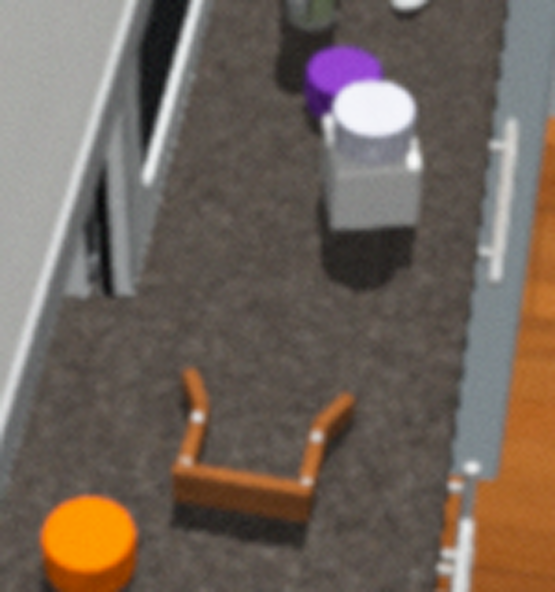

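```bash
python3 - <<'E'
from h import *
d=get_image("top")
g=lambda u,v,z: onz(d,(u+.5)/4-.5+230,(v+.5)/4-.5+210,z)
f=d["frame"].astype(int)
for n,p in dict(sA=(157,144),sB=(227,147),sC=(146,291),sD=(217,295)).items(): print(n,g(*p,.02)[:2])
for n,p in dict(st1=(148,134),st2=(136,298),sto1=(127,132),sto2=(115,297)).items(): print(n,g(*p,.03)[:2])
for n,p in dict(c1=(603,266),c2=(731,235),c3=(764,351),c4=(644,382)).items(): print(n,g(*p,.058)[:2])
# cap circle: bluish white
roi=f[255:315,370:430]
hsv=cv2.cvtColor(roi.astype(np.uint8),cv2.COLOR_RGB2HSV)
print(roi[31,33],roi[22:26,48:52].tolist()[0], roi[46,30])
m=((roi[...,2]-roi[...,0])>4)&(roi[...,1]>190)
m=m.astype(np.uint8)*255
cs,_=cv2.findContours(m,0,1); c=max(cs,key=cv2.contourArea); e=cv2.fitEllipse(c); print(e,cv2.contourArea(c))
print("cap",onz(d,e[0][0]+370,e[0][1]+255,.089))
# neighbours: bases
hs=cv2.cvtColor(d["frame"],cv2.COLOR_RGB2HSV)
for n,lo,hi,z in (("purple",(125,120,60),(150,255,255),.03),("orange",(5,200,200),(18,255,255),.03)):
    m=cv2.inRange(hs,lo,hi);m[:,:200]=0;cs,_=cv2.findContours(m,0,1);c=max(cs,key=cv2.contourArea);b,r=cv2.minEnclosingCircle(c);print(n,onz(d,*b,z),r)
print("oven bottom edge z=.0/.1/.25", [onz(d,333,217,z)[:2] for z in (0,.1,.25)])
print("counter edge",onz(d,340,326,0)[:2])
E
```

```text
sA [0.5044013 0.2060826]
sB [0.50320171 0.16931254]
sC [0.42783994 0.20919059]
sD [0.42625925 0.17233139]
st1 [0.50831551 0.20929112]
st2 [0.42379346 0.21251379]
sto1 [0.50924945 0.22025742]
sto2 [0.42416195 0.22331345]
c1 [ 0.44138203 -0.02286575]
c2 [ 0.45739743 -0.08578136]
c3 [ 0.40100345 -0.10097675]
c4 [ 0.38523031 -0.04257922]
[236 237 243] [[89, 85, 81], [98, 89, 87], [107, 100, 93], [103, 94, 86]] [239 239 237]
((33.7504997253418, 30.8419189453125), (27.21242332458496, 28.129802703857422), 159.09207153320312) 598.5
cap [ 0.4217496  -0.06417564  0.089     ]
purple [ 0.4522846  -0.16111696  0.03      ] 14.820398330688477Traceback (most recent call last):
  File "<stdin>", line 19, in <module>
ValueError: max() iterable argument is empty
```

```bash
cat >> h.py <<'E'
from scipy.spatial.transform import Rotation as Ro
def toolR(yaw):  # tool pointing down, tool y along world heading yaw (deg)
    a=np.radians(yaw); y=np.array([np.cos(a),np.sin(a),0]); z=np.array([0,0,-1.]); return Ro.from_matrix(np.c_[np.cross(y,z),y,z])
def cmd(targets,yaw,s=None):
    s=s or get_state(); q=s["ee_rot"]; R=Ro.from_quat([q[1],q[2],q[3],q[0]]); p=np.array(s["position"])
    ty=R.as_matrix()[:,1]; print("pos",p.round(4),"yaw_y",np.degrees(np.arctan2(ty[1],ty[0])).round(2),"F",np.round(s["contact_force"],2),"M",np.round(s["moment"],3),"w",round(s["width"],4),"t",round(s["clock"],2),"q",np.round(s["qpos"],2))
    for t,w in zip(targets,yaw):
        print("shift mm",(R.inv().apply(np.array(t)-p)*1000).round(1),"rot",np.degrees((R.inv()*toolR(w)).as_rotvec()).round(1))
E
python3 - <<'E'
from h import *
cmd([(.21,-.2,.25),(.4215,-.0635,.22)],[-30,15.5])
d=get_image("top")
print([onz(d,600,375,z)[:2].round(3) for z in (0,.25)],[onz(d,580,240,z)[:2].round(3) for z in (.1,.25)])
print("oven", [onz(d,333,217,z)[:2].round(3) for z in (0,.1,.25)])
E
```

```text
pos [ 0.2094 -0.5354  0.25  ] yaw_y -68.64 F [0.11 0.05 0.5 ] M [-0.014 -0.01   0.07 ] w 0.0853 t 0.3 q [-1.32  0.28  1.51  0.    1.36 -0.12]
shift mm [ 1.227e+02 -3.121e+02  2.000e-01] rot [ -0.   -0.  -38.6]
shift mm [ 369.4 -362.2   30.3] rot [ -0.   -0.  -84.1]
[array([ 0.253, -0.466]), array([ 0.289, -0.328])] [array([ 0.511, -0.392]), array([ 0.489, -0.313])]
oven [array([0.57 , 0.073]), array([0.551, 0.071]), array([0.522, 0.068])]
```

```bash
python3 - <<'E'
from h import *
cmd([(.175,-.48,.27),(.16,-.42,.27),(.16,-.36,.27),(.165,-.30,.27),(.19,-.25,.27),(.225,-.205,.27),(.27,-.165,.26),(.32,-.13,.25),(.37,-.10,.24),(.4215,-.0635,.22)],[-66,-58,-49,-40,-31,-22,-13,-4,6,15.5])
E
```

```text
pos [ 0.2094 -0.5354  0.2501] yaw_y -68.64 F [-0.09  0.56 -0.11] M [0.032 0.043 0.041] w 0.0855 t 0.35 q [-1.32  0.28  1.51  0.    1.36 -0.12]
shift mm [-11.9 -64.2 -19.8] rot [-0.  -0.  -2.6]
shift mm [  -4.  -125.5  -19.8] rot [ -0.   -0.  -10.6]
shift mm [  17.9 -181.4  -19.8] rot [ -0.   -0.  -19.6]
shift mm [  44.4 -235.4  -19.8] rot [ -0.   -0.  -28.6]
shift mm [  85.9 -272.9  -19.8] rot [ -0.   -0.  -37.6]
shift mm [ 134.9 -302.1  -19.8] rot [ -0.   -0.  -46.6]
shift mm [ 191.3 -322.9   -9.8] rot [ -0.   -0.  -55.6]
shift mm [ 2.507e+02 -3.373e+02  3.000e-01] rot [ -0.   -0.  -64.6]
shift mm [ 308.1 -347.    10.3] rot [ -0.   -0.  -74.6]
shift mm [ 369.4 -362.3   30.3] rot [ -0.   -0.  -84.1]
```

```bash
python3 -m jog '[-10,-32,-15,0,0,-2, -12,-64,-20,0,0,-4, -8,-95,-20,0,0,-8, -4,-126,-20,0,0,-12, 6,-155,-20,0,0,-17, 18,-182,-20,0,0,-22, 30,-210,-20,0,0,-27, 44,-236,-20,0,0,-32, 65,-255,-20,0,0,-37, 86,-273,-20,0,0,-42]' 0; python3 - <<'E'
from h import *
cmd([(.225,-.205,.27),(.27,-.165,.26),(.32,-.13,.25),(.37,-.10,.24),(.4215,-.0635,.22)],[-16,-8,0,8,15.5])
E
```

```text
clock: 1.6
position: [0.1902, -0.249, 0.2705]
ee_rot: [0.0, 0.85, 0.526, 0.0]
contact_force: [0.9, 0.3, 0.8]
width: 0.0854
pos [ 0.1902 -0.249   0.2705] yaw_y -26.52 F [0.87 0.35 0.77] M [ 0.009 -0.043  0.001] w 0.0854 t 1.6 q [-1.14 -0.15  1.92  0.    1.37 -0.68]
shift mm [54.9 11.5  0.4] rot [  0.    0.  -10.5]
shift mm [110.8  33.9  10.4] rot [  0.    0.  -18.5]
shift mm [164.5  63.   20.4] rot [  0.    0.  -26.5]
shift mm [213.6  94.3  30.4] rot [  0.    0.  -34.5]
shift mm [269.3 124.1  50.4] rot [  0.   0. -42.]
```

```bash
python3 -m jog '[27,6,0,0,0,-5, 55,12,0,0,0,-10, 83,23,5,0,0,-14, 111,34,10,0,0,-18, 137,48,15,0,0,-22, 164,63,20,0,0,-27, 190,80,25,0,0,-31, 240,105,40,0,0,-38, 269,124,50,0,0,-42, 269,124,50,0,0,-42]' 0; python3 - <<'E'
from h import *
cmd([(.4215,-.0635,.22)],[15.5])
d=get_image("wrist"); cv2.imwrite("pics/w1.png",d["frame"][:,:,::-1])
print(proj(d,[(.4215,-.0635,.089)]),proj(d,[(.4215,-.0635,.058)]))
E
```

```text
clock: 2.85
position: [0.4228, -0.064, 0.2195]
ee_rot: [-0.001, 0.605, 0.796, -0.0]
contact_force: [-0.8, 0.1, -0.8]
width: 0.0853
pos [ 0.4228 -0.064   0.2195] yaw_y 15.54 F [-0.79  0.08 -0.78] M [-0.056  0.018 -0.013] w 0.0853 t 2.85 q [-0.31  0.07  1.84  0.    1.23 -0.58]
shift mm [ 0.8 -1.1 -0.5] rot [-0. -0.  0.]
[[317.37724316 234.70513384]] [[317.41810545 223.23946364]]
```

View pics/w1.png

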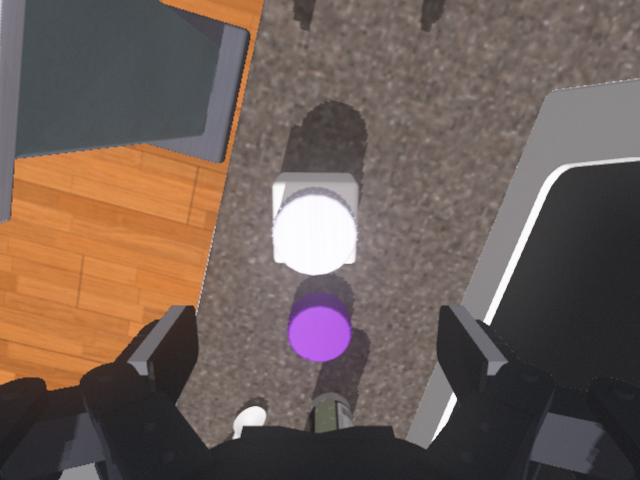

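The wrist view shows the jar square to the image, with the cap centre at about (315,232) and body edges at 273–358. My estimate was about 2 px off. I'll correct for that and go down.

```bash
python3 -m jog '[2,-2,20,0,0,0, 2,-2,45,0,0,0, 2,-2,70,0,0,0, 2,-2,95,0,0,0, 2,-2,120,0,0,0, 2,-2,140,0,0,0, 2,-2,155,0,0,0, 2,-2,165,0,0,0, 2,-2,171,0,0,0, 2,-2,171,0,0,0]' 0; python3 - <<'E'
from h import *
cmd([(.4215,-.0635,.048)],[15.5])
for n in ("wrist","side"):
    d=get_image(n); f=d["frame"][:,:,::-1]
    if n=="side": f=cv2.resize(f[120:320,250:450],None,fx=3,fy=3)
    cv2.imwrite(f"pics/{n}2.png",f)
E
```

```text
clock: 4.15
position: [0.419, -0.0639, 0.0494]
ee_rot: [0.0, 0.606, 0.795, -0.0]
contact_force: [-0.5, -0.3, -0.0]
width: 0.0856
pos [ 0.419  -0.0639  0.0494] yaw_y 15.33 F [-0.49 -0.31 -0.01] M [-0.005  0.031 -0.031] w 0.0856 t 4.15 q [-0.32  0.28  2.11 -0.    0.76 -0.58]
shift mm [-0.3  2.6  1.4] rot [-0.   0.  -0.2]
```

View pics/wrist2.png

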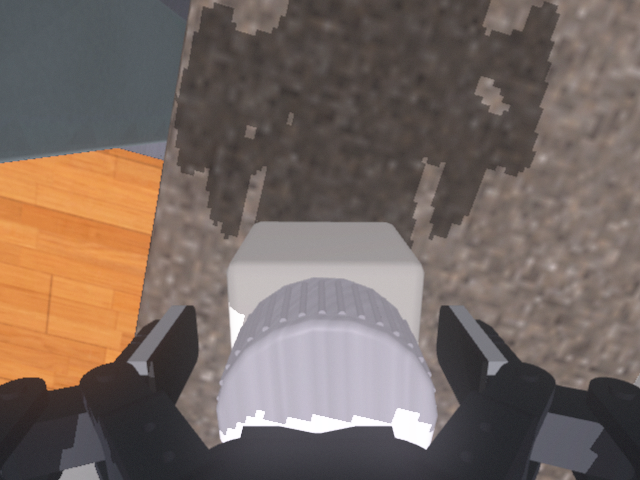

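View pics/side2.png

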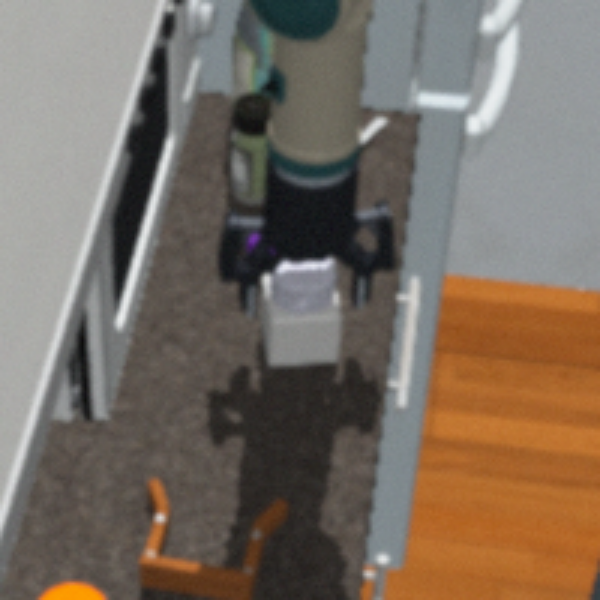

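```bash
python3 -m jog '[0,1.5,0,0,0,0, 0,2.7,0.5,0,0,0, 0,2.7,0.5,0,0,0]' 0; python3 -m jog '[0,0,0,0,0,0, 0,0,0,0,0,0, 0,0,0,0,0,0, 0,0,0,0,0,0, 0,0,0,0,0,0, 0,0,0,0,0,0, 0,0,0,0,0,0, 0,0,0,0,0,0]' 1 40;  python3 - <<'E'
from h import *
cmd([(.465,.05,.048)],[-2.2])
for n in ("wrist",):
    d=get_image(n); f=d["frame"][:,:,::-1]
    cv2.imwrite(f"pics/{n}3.png",f)
E
```

```text
clock: 4.62
position: [0.4219, -0.063, 0.0489]
ee_rot: [0.0, 0.606, 0.795, 0.0]
contact_force: [0.8, -0.1, 0.2]
width: 0.0856
clock: 5.62
position: [0.4214, -0.063, 0.049]
ee_rot: [-0.0, 0.606, 0.795, -0.0]
contact_force: [-2.2, 0.8, 5.0]
width: 0.0612
pos [ 0.4214 -0.063   0.049 ] yaw_y 15.37 F [-2.17  0.8   4.95] M [-0.075  0.435 -0.02 ] w 0.0612 t 5.62 q [-0.31  0.28  2.1  -0.    0.76 -0.58]
shift mm [97.4 72.   0.9] rot [-0.   0.  17.6]
```

View pics/wrist3.png

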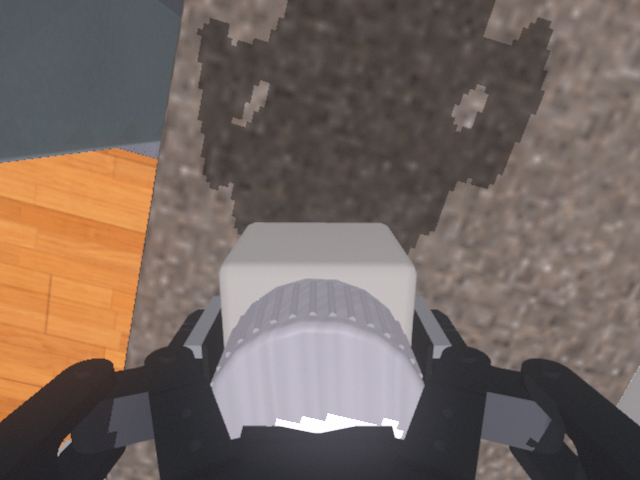

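```bash
python3 -m jog '[8,5,0,0,0,1, 22,14,0,0,0,4, 36,23,0,0,0,7, 50,32,0,0,0,10, 63,41,0,0,0,12.5, 76,50,0,0,0,15, 88,59,0,0,0,17, 98,66,0,0,0,17.6, 106,72,0,0,0,17.6, 106,72,0,0,0,17.6]';  python3 - <<'E'
from h import *
cmd([(.465,.18,.049)],[-2.2])
for n in ("top","side"):
    d=get_image(n); f=d["frame"][:,:,::-1]
    f=f[200:320,230:430] if n=="top" else f[170:330,250:400]
    cv2.imwrite(f"pics/{n}4.png",cv2.resize(f,None,fx=4 if n=="top" else 3.7,fy=4 if n=="top" else 3.7,interpolation=cv2.INTER_CUBIC))
d=get_image("wrist");cv2.imwrite("pics/wrist4.png",d["frame"][:,:,::-1])
E
```

```text
clock: 6.92
position: [0.4633, 0.058, 0.049]
ee_rot: [0.0, 0.72, 0.694, -0.0]
contact_force: [0.0, -3.2, 5.1]
width: 0.0613
pos [0.4633 0.058  0.049 ] yaw_y -2.16 F [ 0.   -3.24  5.06] M [-0.331  0.406  0.119] w 0.0613 t 6.92 q [-0.02  0.33  2.02 -0.    0.79  0.01]
shift mm [ 1.219e+02 -2.900e+00 -1.000e-01] rot [0.  0.1 0. ]
```

View pics/top4.png

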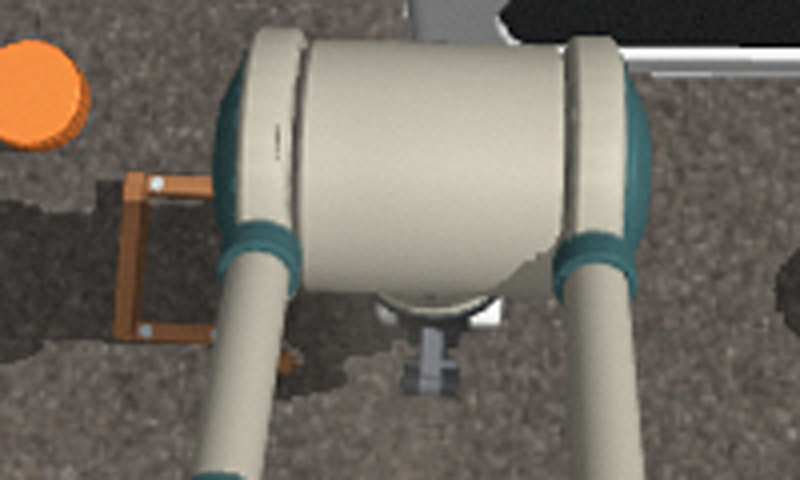

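View pics/wrist4.png

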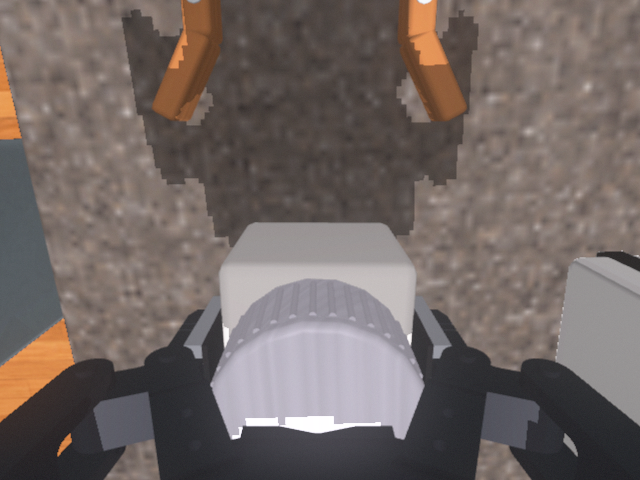

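View pics/side4.png

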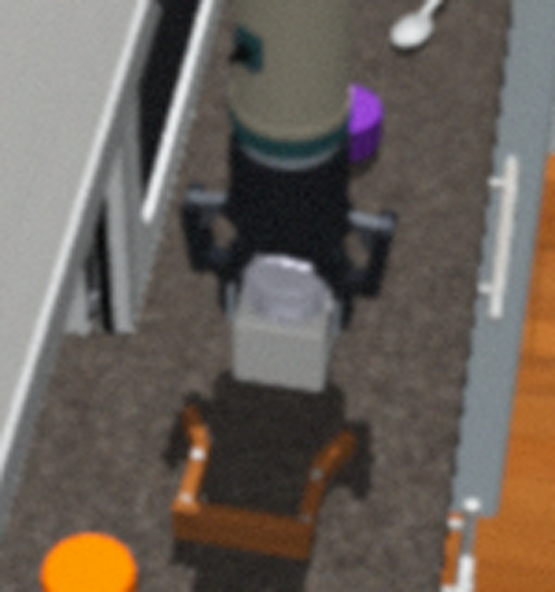

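The wrist view shows the cheek midline at column ~309.5 against the jar at ~317.5, so the jar is about 2.7 mm right of the lane. That agrees with the 2.9 mm from the pose estimate. I'll shift it over and slide in.

```bash
python3 -m jog '[4,-1,0,0,0,0, 10,-2,0,0,0,0, 18,-2.8,0,0,0,0, 28,-2.8,0,0,0,0, 38,-2.8,0,0,0,0, 48,-2.8,0,0,0,0, 56,-2.8,0,0,0,0, 60,-2.8,0,0,0,0, 60,-2.8,0,0,0,0]';  python3 - <<'E'
from h import *
cmd([(.465,.18,.049)],[-2.2])
d=get_image("wrist");cv2.imwrite("pics/wrist5.png",d["frame"][:,:,::-1])
E
```

```text
clock: 8.2
position: [0.4633, 0.1177, 0.049]
ee_rot: [0.001, 0.72, 0.694, 0.0]
contact_force: [0.6, -4.6, 5.4]
width: 0.0614
pos [0.4633 0.1177 0.049 ] yaw_y -2.17 F [ 0.63 -4.57  5.43] M [-0.689  0.114  0.109] w 0.0614 t 8.2 q [ 0.1   0.34  2.   -0.    0.8   0.14]
shift mm [62.4 -0.6 -0. ] rot [0.1 0.1 0. ]
```

View pics/wrist5.png

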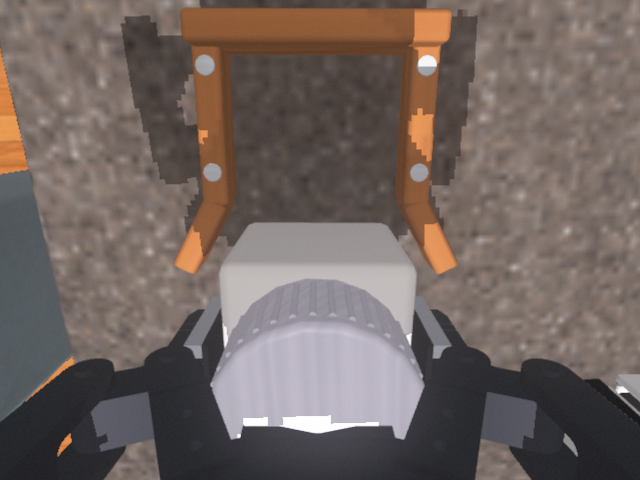

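Jar and cheeks are now both centred near column 316–317. I'll keep sliding in.

```bash
python3 -m jog '[5,0,0,0,0,0, 13,0,0,0,0,0, 22,0,0,0,0,0, 31,0,0,0,0,0, 40,0,0,0,0,0, 48,0,0,0,0,0, 53,0,0,0,0,0, 55,0,0,0,0,0, 55,0,0,0,0,0]';  python3 - <<'E'
from h import *
cmd([(.465,.18,.049)],[-2.2])
d=get_image("wrist");cv2.imwrite("pics/wrist6.png",d["frame"][:,:,::-1])
E
```

```text
clock: 9.38
position: [0.4649, 0.1724, 0.049]
ee_rot: [0.001, 0.721, 0.693, -0.0]
contact_force: [0.4, -5.5, 7.0]
width: 0.0615
pos [0.4649 0.1724 0.049 ] yaw_y -2.2 F [ 0.39 -5.55  7.05] M [-0.831  0.185  0.137] w 0.0615 t 9.38 q [ 0.22  0.36  1.96 -0.    0.82  0.26]
shift mm [ 7.6 -0.1  0. ] rot [0.  0.1 0. ]
```

View pics/wrist6.png

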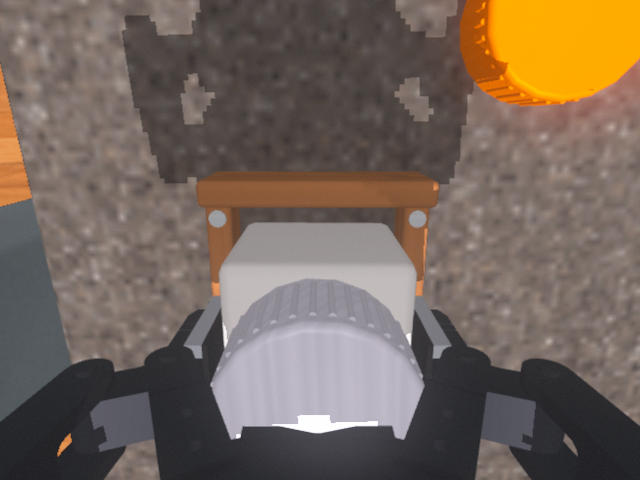

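```bash
python3 -m jog '[2,0,0,0,0,0, 4,0,0,0,0,0, 5,0,0,0,0,0, 6,0,0,0,0,0, 6,0,0,0,0,0]'; python3 -m jog '[1,0,0,0,0,0, 1,0,0,0,0,0]';python3 -m jog '[1,0,0,0,0,0, 1,0,0,0,0,0]'; python3 - <<'E'
from h import *
cmd([(.465,.18,.049)],[-2.2])
d=get_image("wrist");cv2.imwrite("pics/wrist7.png",d["frame"][:,:,::-1])
E
```

```text
clock: 10.05
position: [0.465, 0.178, 0.049]
ee_rot: [0.001, 0.721, 0.693, -0.001]
contact_force: [-0.7, -7.2, 6.7]
width: 0.0612
clock: 10.3
position: [0.465, 0.1789, 0.049]
ee_rot: [0.001, 0.721, 0.693, -0.001]
contact_force: [0.4, -6.9, 6.1]
width: 0.0612
clock: 10.55
position: [0.465, 0.1799, 0.049]
ee_rot: [0.001, 0.721, 0.693, -0.001]
contact_force: [0.1, -8.2, 7.7]
width: 0.061
pos [0.465  0.1799 0.049 ] yaw_y -2.2 F [ 0.08 -8.23  7.74] M [-1.15   0.15   0.072] w 0.061 t 10.55 q [ 0.23  0.37  1.95 -0.    0.83  0.27]
shift mm [ 0.1 -0.   0. ] rot [-0.   0.1  0. ]
```

View pics/wrist7.png

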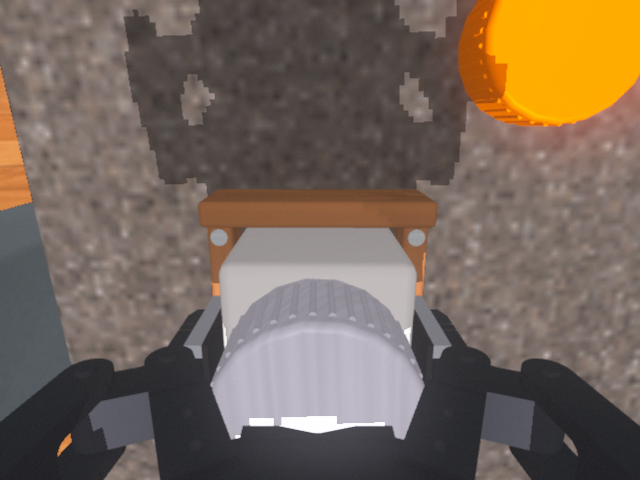

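```bash
for i in 1 2 3; do python3 -m jog '[1,0,0,0,0,0, 1,0,0,0,0,0]' | sed -n 2,4p;done
```

```text
position: [0.465, 0.1809, 0.049]
ee_rot: [0.001, 0.721, 0.693, -0.001]
contact_force: [0.0, -8.0, 6.9]
position: [0.4651, 0.1819, 0.049]
ee_rot: [0.001, 0.721, 0.693, -0.001]
contact_force: [-0.2, -7.2, 6.9]
position: [0.4651, 0.1828, 0.049]
ee_rot: [0.001, 0.721, 0.693, -0.001]
contact_force: [-0.6, -7.2, 7.4]
```

```bash
for i in 1 2; do python3 -m jog '[1,0,0,0,0,0, 1,0,0,0,0,0]' | sed -n 2,4p;done; python3 - <<'E'
from h import *
d=get_image("wrist");cv2.imwrite("pics/wrist8.png",cv2.resize(d["frame"][170:370,190:450,::-1],None,fx=3,fy=3))
E
```

```text
position: [0.4651, 0.1838, 0.049]
ee_rot: [0.001, 0.721, 0.693, -0.001]
contact_force: [0.6, -8.3, 7.1]
position: [0.4651, 0.184, 0.0491]
ee_rot: [0.001, 0.72, 0.694, -0.002]
contact_force: [0.5, -11.3, 7.1]
```

View pics/wrist8.png

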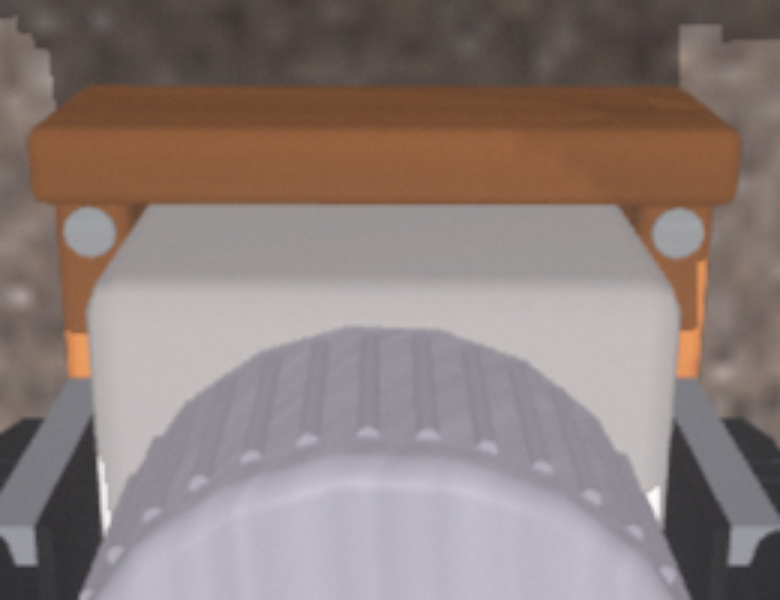

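Contact: the commanded 1 mm gave only 0.2 mm of motion, the force rose, and the jar touches the stop. I'll push a little harder to make sure it is seated.

```bash
for i in 1 2; do python3 -m jog '[1,0,0,0,0,0, 1,0,0,0,0,0, 1,0,0,0,0,0]' | sed -n 2,4p;done; python3 - <<'E'
from h import *
cmd([(.465,.18,.049)],[-2.2])
E
```

```text
position: [0.4651, 0.1841, 0.0491]
ee_rot: [0.002, 0.72, 0.694, -0.002]
contact_force: [0.5, -14.6, 9.4]
position: [0.4652, 0.1841, 0.0491]
ee_rot: [0.002, 0.72, 0.694, -0.003]
contact_force: [0.0, -17.3, 8.1]
pos [0.4652 0.1841 0.0491] yaw_y -2.06 F [  0.03 -17.34   8.07] M [-2.593 -0.044 -0.008] w 0.0609 t 12.65 q [ 0.24  0.37  1.94 -0.01  0.83  0.28]
shift mm [-4.1 -0.   0.1] rot [-0.   0.4  0.1]
```

```bash
python3 -m jog '[0,0,0,0,0,0, 0,0,0,0,0,0, 0,0,0,0,0,0, 0,0,0,0,0,0, 0,0,0,0,0,0]' 0; python3 -m jog '[0,0,-10,0,0,0, 0,0,-25,0,0,0, 0,0,-45,0,0,0, 0,0,-70,0,0,0, -10,0,-95,0,0,0, -20,0,-115,0,0,0, -20,0,-130,0,0,0, -20,0,-140,0,0,0, -20,0,-140,0,0,0]';  python3 - <<'E'
from h import *
cmd([(.465,.182,.081)],[-2.2])
d=get_image("wrist");cv2.imwrite("pics/wrist9.png",d["frame"][:,:,::-1])
print(proj(d,[(.465,.182,.089),(.465,.182,.058)]))
E
```

```text
clock: 13.28
position: [0.4653, 0.1885, 0.0487]
ee_rot: [-0.0, 0.721, 0.693, -0.0]
contact_force: [-0.2, -0.4, 0.3]
width: 0.0851
clock: 14.4
position: [0.4649, 0.1687, 0.1893]
ee_rot: [0.0, 0.721, 0.693, 0.001]
contact_force: [-0.6, -1.2, -0.4]
width: 0.0852
pos [0.4649 0.1687 0.1893] yaw_y -2.22 F [-0.6  -1.16 -0.41] M [-0.015 -0.054  0.046] w 0.0852 t 14.4 q [0.21 0.2  1.77 0.   1.17 0.25]
shift mm [ 13.3  -0.5 108.3] rot [ 0.1 -0.  -0. ]
[[318.42720591 226.9585365 ]
 [318.2520485  214.91080187]]
```

View pics/wrist9.png

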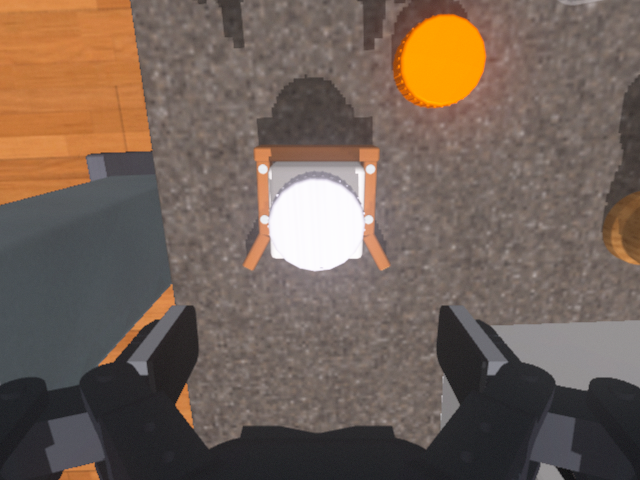

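The jar sits against the stop, square between the cheeks, with the cap at about (316,224). I'll measure the cap centre precisely.

```bash
python3 - <<'E'
from h import *
d=get_image("wrist"); f=d["frame"].astype(int)
m=((f[...,2]-f[...,0])>4)&(f.min(-1)>215); m=m.astype(np.uint8)*255; m[:140]=0;m[290:]=0;m[:,:250]=0;m[:,380:]=0
cs,_=cv2.findContours(m,0,1); c=max(cs,key=cv2.contourArea); e=cv2.fitEllipse(c); b=cv2.minEnclosingCircle(c); print(e,b)
print("wrist cap",onz(d,*e[0],.089), onz(d,*b[0],.089), "diam",np.linalg.norm(onz(d,b[0][0]-b[1],b[0][1],.089)-onz(d,b[0][0]+b[1],b[0][1],.089)))
d=get_image("side"); f=d["frame"][:,:,::-1]; cv2.imwrite("pics/side9.png",cv2.resize(f[200:340,250:400],None,fx=4,fy=4,interpolation=cv2.INTER_CUBIC))
E
```

```text
((267.2336120605469, 219.65347290039062), (9.059470176696777, 11.957053184509277), 4.817020416259766) ((268.0384521484375, 219.96153259277344), 6.349168300628662)
wrist cap [0.43575048 0.18741688 0.089     ] [0.43619051 0.18722094 0.089     ] diam 0.007156943311435171
```

View pics/side9.png

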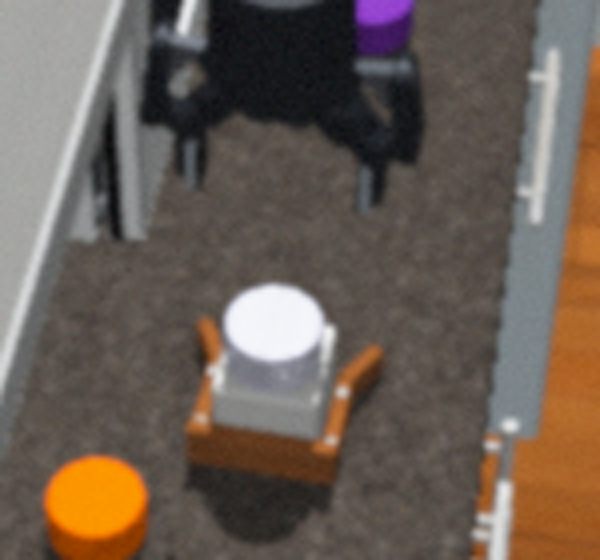

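```bash
python3 - <<'E'
from h import *
d=get_image("wrist"); g=d["frame"].min(-1)
m=(g>240).astype(np.uint8)*255; m[:140]=0;m[290:]=0;m[:,:250]=0;m[:,390:]=0
m=cv2.morphologyEx(m,cv2.MORPH_OPEN,cv2.getStructuringElement(2,(25,25)))
cs,_=cv2.findContours(m,0,1); c=max(cs,key=cv2.contourArea); e=cv2.fitEllipse(c); print(e,cv2.boundingRect(c))
print("wrist cap",onz(d,*e[0],.089))
s=get_image("side"); f=s["frame"].astype(int); r=f[260:300,295:340]
m=((f.min(-1)>205)).astype(np.uint8)*255; k=np.zeros_like(m);k[262:298,298:338]=m[262:298,298:338]
k=cv2.morphologyEx(k,cv2.MORPH_OPEN,cv2.getStructuringElement(2,(9,9)))
cs,_=cv2.findContours(k,0,1); c=max(cs,key=cv2.contourArea); e2=cv2.fitEllipse(c); print(e2,cv2.boundingRect(c)); print("side cap",onz(s,*e2[0],.089))
# triangulate
P=[np.array(x["camera_matrix"])@np.c_[cv2.Rodrigues(np.array(x["rvec"],float))[0],np.array(x["tvec"]).ravel()] for x in (d,s)]
X=cv2.triangulatePoints(P[0],P[1],np.array(e[0]),np.array(e2[0])); print((X[:3]/X[3]).ravel())
cmd([(.465,.182,.081)],[-2.2])
E
```

```text
((318.6408996582031, 224.92135620117188), (88.61848449707031, 93.199462890625), 95.40934753417969) (272, 180, 93, 90)
wrist cap [0.46403745 0.18317954 0.089     ]
((318.024658203125, 280.4842529296875), (17.14753532409668, 22.594125747680664), 90.58489227294922) (307, 272, 23, 18)
side cap [0.46442123 0.18128727 0.089     ]
[0.46402081 0.18398544 0.09223389]
pos [0.4641 0.1684 0.188 ] yaw_y -2.23 F [ 0.51  1.04 -0.24] M [ 0.028  0.02  -0.011] w 0.0853 t 14.65 q [ 0.21  0.2   1.77 -0.    1.17  0.25]
shift mm [ 13.7   0.6 107. ] rot [-0.1  0.  -0. ]
```

```bash
python3 -m jog '[7,0,10,0,0,0, 14,0,25,0,0,0, 14,0,45,0,0,0, 14,0,65,0,0,0, 14,0,82,0,0,0, 14,0,96,0,0,0, 14,0,104,0,0,0, 14,0,107,0,0,0, 14,0,107,0,0,0, 14,0,107,0,0,0]' 0;  python3 - <<'E'
from h import *
cmd([(.464,.1827,.081)],[-2.2])
d=get_image("wrist");cv2.imwrite("pics/wrist10.png",d["frame"][:,:,::-1])
E
```

```text
clock: 15.9
position: [0.4655, 0.1824, 0.0823]
ee_rot: [0.0, 0.721, 0.693, 0.001]
contact_force: [-0.4, -0.5, 0.4]
width: 0.0857
pos [0.4655 0.1824 0.0823] yaw_y -2.24 F [-0.43 -0.53  0.41] M [-0.012  0.013  0.024] w 0.0857 t 15.9 q [ 0.23  0.32  1.91 -0.    0.91  0.27]
shift mm [ 0.3 -1.5  1.3] rot [ 0.1 -0.  -0. ]
```

View pics/wrist10.png

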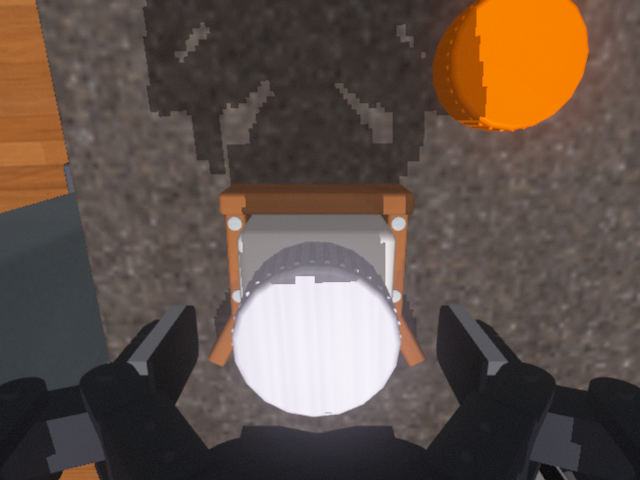

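Cap spans columns 233–400, so it is centred at 316 against the finger centre at 317. I'll close on it.

```bash
python3 -m jog '[0,0,0,0,0,0, 0,0,0,0,0,0, 0,0,0,0,0,0, 0,0,0,0,0,0, 0,0,0,0,0,0, 0,0,0,0,0,0, 0,0,0,0,0,0, 0,0,0,0,0,0]' 1 50;  python3 - <<'E'
from h import *
cmd([(.464,.1827,.081)],[-2.2])
d=get_image("wrist");cv2.imwrite("pics/wrist11.png",d["frame"][:,:,::-1])
d=get_image("side"); f=d["frame"][:,:,::-1]; cv2.imwrite("pics/side11.png",cv2.resize(f[200:340,250:400],None,fx=4,fy=4,interpolation=cv2.INTER_CUBIC))
E
```

```text
clock: 16.95
position: [0.4653, 0.1823, 0.0825]
ee_rot: [0.0, 0.721, 0.693, 0.0]
contact_force: [-1.3, 0.8, 5.1]
width: 0.054
pos [0.4653 0.1823 0.0825] yaw_y -2.24 F [-1.26  0.78  5.1 ] M [-0.036  0.237  0.01 ] w 0.054 t 16.95 q [ 0.23  0.32  1.91 -0.    0.91  0.27]
shift mm [ 0.3 -1.3  1.5] rot [ 0. -0. -0.]
```

View pics/wrist11.png

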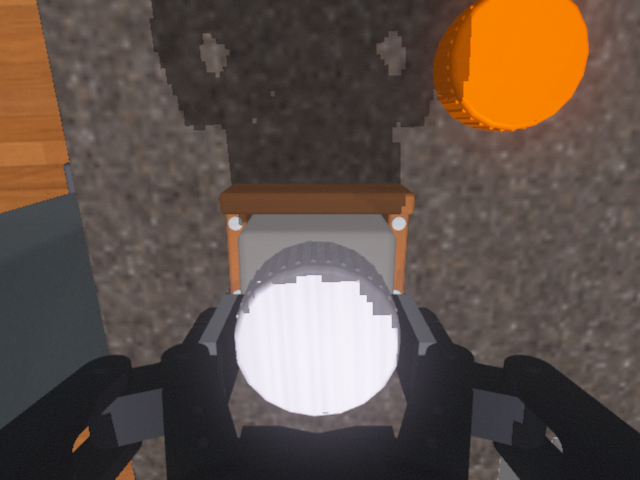

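View pics/side11.png

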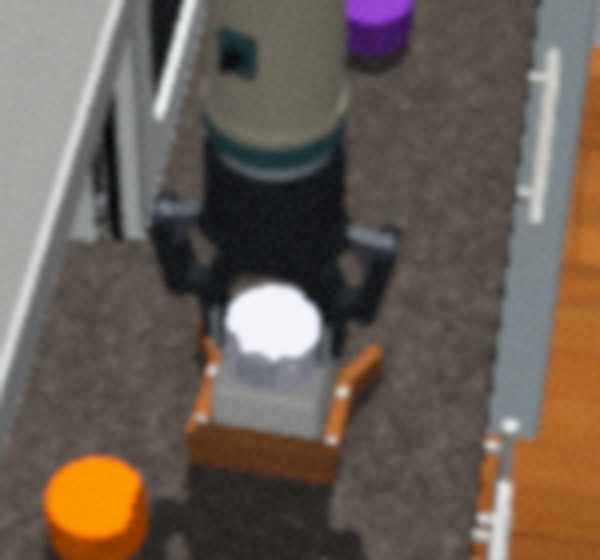

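```bash
cat > st.py <<'E'
from h import *
cmd([],[])
E
for i in 1 2; do python3 -m jog '[0,0,0,0,0,-2, 0,0,0,0,0,-4, 0,0,0,0,0,-5, 0,0,0,0,0,-5]'>/dev/null; python3 st.py; done
```

```text
pos [0.4656 0.1826 0.0825] yaw_y 2.78 F [-0.35  0.05  5.98] M [0.124 0.162 0.047] w 0.0539 t 17.55 q [0.23 0.32 1.91 0.   0.91 0.19]
pos [0.4657 0.1827 0.0825] yaw_y 7.79 F [-0.55  1.25  5.43] M [0.172 0.125 0.051] w 0.0537 t 18.05 q [0.23 0.32 1.91 0.   0.91 0.1 ]
```

```bash

for i in 1 2 3; do python3 -m jog '[0,0,0,0,0,-2, 0,0,0,0,0,-4, 0,0,0,0,0,-5, 0,0,0,0,0,-5]'>/dev/null; python3 st.py; done
```

```text
pos [0.4658 0.1828 0.0825] yaw_y 12.78 F [0.03 1.23 4.88] M [ 0.156  0.164 -0.018] w 0.0534 t 18.55 q [0.23 0.32 1.91 0.   0.91 0.01]
pos [0.4658 0.1828 0.0825] yaw_y 17.78 F [0.04 1.76 4.73] M [0.188 0.143 0.041] w 0.0536 t 19.05 q [ 0.23  0.32  1.91  0.    0.91 -0.08]
pos [0.4657 0.1828 0.0825] yaw_y 22.78 F [-0.2   1.43  4.35] M [ 0.231  0.145 -0.045] w 0.0539 t 19.55 q [ 0.23  0.32  1.91  0.    0.91 -0.16]
```

```bash

for i in 1 2 3; do python3 -m jog '[0,0,0,0,0,-2, 0,0,0,0,0,-4, 0,0,0,0,0,-5, 0,0,0,0,0,-5]'>/dev/null; python3 st.py; done;  python3 - <<'E'
from h import *
d=get_image("wrist");cv2.imwrite("pics/wrist12.png",d["frame"][:,:,::-1])
E
```

```text
pos [0.4657 0.1828 0.0825] yaw_y 27.78 F [-0.14  2.09  5.42] M [0.177 0.154 0.044] w 0.054 t 20.05 q [ 0.23  0.32  1.91  0.    0.91 -0.25]
pos [0.4656 0.1828 0.0825] yaw_y 32.79 F [-0.4   1.45  4.87] M [0.151 0.175 0.026] w 0.0538 t 20.55 q [ 0.23  0.32  1.91  0.    0.91 -0.34]
pos [0.4656 0.1828 0.0825] yaw_y 37.79 F [-0.97  0.64  5.59] M [ 0.172  0.159 -0.071] w 0.0541 t 21.05 q [ 0.23  0.32  1.91  0.    0.91 -0.43]
```

View pics/wrist12.png

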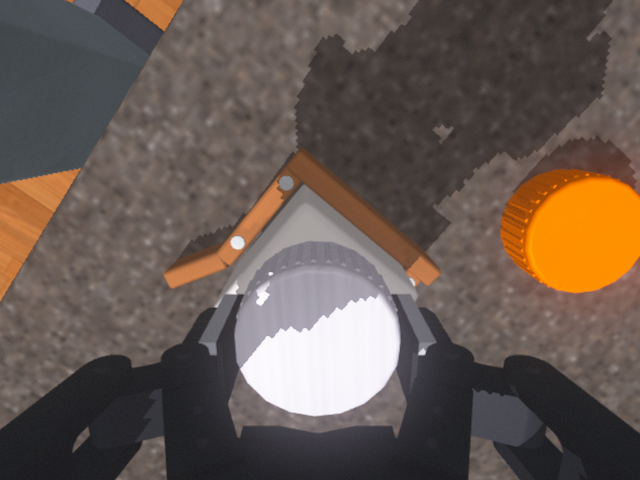

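40° on with no stop (moment ~0), so this is the right way. I'll go on to 90°.

```bash

for i in 1 2; do python3 -m jog '[0,0,0,0,0,-4, 0,0,0,0,0,-8, 0,0,0,0,0,-12, 0,0,0,0,0,-16, 0,0,0,0,0,-20, 0,0,0,0,0,-23, 0,0,0,0,0,-25, 0,0,0,0,0,-25]'>/dev/null; python3 st.py; done;  python3 - <<'E'
from h import *
d=get_image("wrist");cv2.imwrite("pics/wrist13.png",d["frame"][:,:,::-1])
E
```

```text
pos [0.4656 0.1826 0.0825] yaw_y 62.8 F [-0.75  0.89  6.03] M [0.042 0.256 0.022] w 0.054 t 22.1 q [ 0.23  0.32  1.91  0.    0.91 -0.86]
pos [0.4657 0.1825 0.0825] yaw_y 87.81 F [-0.43  0.35  5.86] M [0.026 0.045 0.078] w 0.054 t 23.1 q [ 0.23  0.32  1.91  0.    0.91 -1.3 ]
```

View pics/wrist13.png

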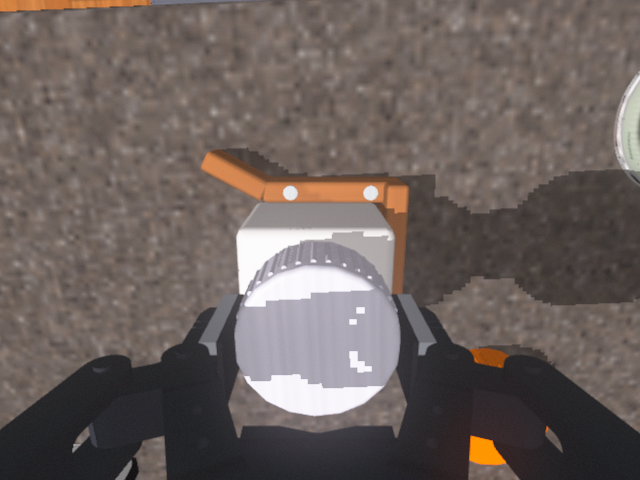

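Turned 90° with the jar still against the stop. I'll test a small lift and watch the load.

```bash

for i in 1 2 3; do python3 -m jog '[0,0,-1,0,0,0, 0,0,-2,0,0,0, 0,0,-2,0,0,0]'>/dev/null; python3 st.py; done
```

```text
pos [0.4649 0.1822 0.0836] yaw_y 87.77 F [ 0.25  0.29 -0.84] M [0.022 0.024 0.025] w 0.0536 t 23.52 q [ 0.23  0.32  1.91 -0.    0.91 -1.3 ]
pos [0.4652 0.1823 0.0858] yaw_y 87.76 F [-0.15  0.28 -0.77] M [-0.012  0.024 -0.032] w 0.0542 t 23.9 q [ 0.23  0.32  1.91 -0.    0.92 -1.3 ]
pos [0.4652 0.1823 0.0879] yaw_y 87.76 F [ 0.62  0.22 -1.  ] M [-0.022  0.     0.016] w 0.0538 t 24.27 q [ 0.23  0.32  1.9  -0.    0.92 -1.3 ]
```

Only the cap's weight (0.8 N) is hanging, so it is free. I'll lift to 100 mm.

```bash

python3 -m jog '[0,0,-5,0,0,0, 0,0,-15,0,0,0, 0,0,-28,0,0,0, 0,0,-42,0,0,0, 0,0,-56,0,0,0, 0,0,-70,0,0,0, 0,0,-82,0,0,0, 0,0,-90,0,0,0, 0,0,-94.5,0,0,0, 0,0,-94.5,0,0,0]'>/dev/null; python3 st.py; python3 -m jog '[0,0,0,0,0,0, 0,0,0,0,0,0, 0,0,0,0,0,0, 0,0,0,0,0,0]' >/dev/null; python3 st.py;  python3 - <<'E'
from h import *
d=get_image("wrist");cv2.imwrite("pics/wrist14.png",d["frame"][:,:,::-1])
for n in ("side","top"):
    d=get_image(n); cv2.imwrite(f"pics/{n}14.png",d["frame"][:,:,::-1])
d=get_image("side"); f=d["frame"][:,:,::-1]; cv2.imwrite("pics/side14c.png",cv2.resize(f[200:340,250:400],None,fx=4,fy=4,interpolation=cv2.INTER_CUBIC))
E
```

```text
pos [0.4651 0.1823 0.1823] yaw_y 87.76 F [-0.01 -0.37 -1.05] M [-0.046 -0.004  0.085] w 0.0536 t 25.52 q [ 0.23  0.21  1.77 -0.    1.16 -1.3 ]
pos [0.465  0.1823 0.1821] yaw_y 87.76 F [-0.11 -0.42 -1.41] M [ 0.04  -0.034  0.003] w 0.0538 t 26.02 q [ 0.23  0.21  1.77 -0.    1.16 -1.3 ]
```

View pics/wrist14.png

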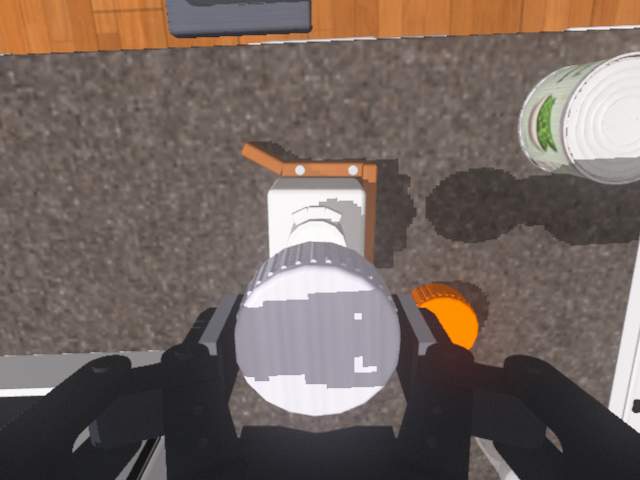

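View pics/side14c.png

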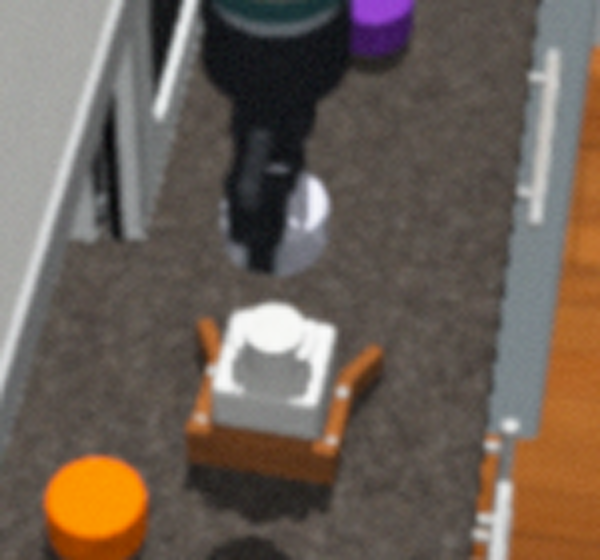

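View pics/top14.png

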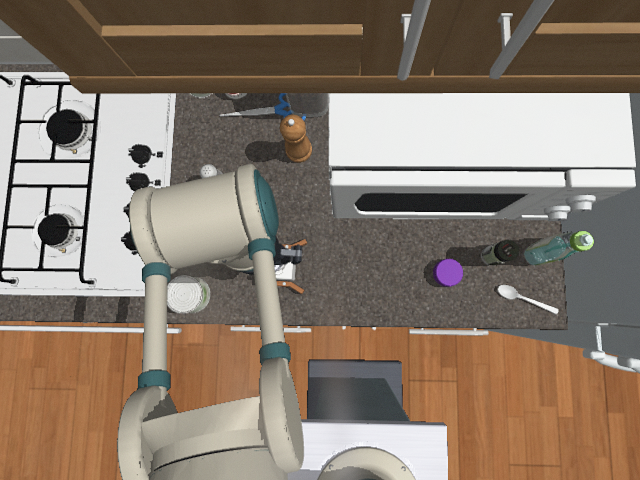

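The cap is held about 100 mm up. The jar (neck exposed) is still against the stop, and the tin, spice jar, salt shaker and coloured caps are where they were. I'll hand in.

```bash
python3 -c "
from rig import *
print(sign_off())"
```

```text
the job is handed in; nothing more can be done
None
```

I slid the jar into the holder without lifting it, opened the cap and handed the job in while still holding the cap. The robot clock read about 26 s. `sign_off()` gave no verdict.

- **Jar home:** I gripped its side faces and slid it in until it stopped against the back stop, with about 17 N of resistance. In the last wrist and side pictures it still sits against the stop.
- **Cap:** I tried counter-clockwise (seen from above) first. It turned 90° with no stop and almost no torque, so that was the right way and I did not need the other.
- **Lift:** A small test lift showed only about 0.8 N, the cap's own weight, so the jar was not coming up with it. The cap is held with 50 N of grip, about 100 mm above where it sat.
- **Things round about:** The tin, salt shaker, spice jar and coloured caps look untouched in the last pictures. The arm partly hides the salt shaker and the orange cap from above.

**What disagreed:**
- **Home position:** The jar met the stop about 3–4 mm farther in than my first camera estimate. I put this down to the camera calibration plus an off-centre grip, and relied on the contact force and close-up pictures instead.
- **Cap centre:** The wrist and side cameras differed by about 2 mm on where the cap's centre was. It caused no trouble in the grasp.

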